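Let the visitor in at the desk intercom

TASK

A visitor is waiting at the street gate and the desk intercom on the hallway shelf is switched off. Push its rocker over to on, then press the round talk key in until it stays in, then press the wide gate key fully down and keep it held: the program finishes while the fingers are still holding the gate key down. Just press, without banging or forcing the intercom; leave its two small square keys unpressed, the handset lying in its cradle, and the toys and other loose things where they stand.

Things in the scene. Friction and masses are not known exactly. Their poses are not given: they have to be found in the camera images.
- console: White plastic desk intercom, fixed, 200 deep (x) x 270 wide (y). Origin: centre of its underside; x points to its rear (away from user and robot), y to its left, z up; turned up to 0.25 rad. Right part (y -135 to +59): a panel sloping up to the rear at 10 degrees, 27 high in front, 63 at the rear. Left part: level cradle with the handset, top 59 high. Keys and rocker are grey.
- rocker_on_half (a point): Point on top of the rocker's rear half, 15 along it from its pivot, 13 above the panel: push it down to switch on. The rocker, right of the screen, is a shallow V 45 long (front to rear) x 26 wide. Off: front half parallel to the panel and 9 above it, rear half slanting up 16 degrees from it. On: rear half parallel, the point 4 lower. z is square to the front half.
- rocker (a joint): Angle of the rocker, rad: 0 off, 0.28 on (rear half fully down). A stiff rocker that stays where it is left; needs about 2.5 N at the point above, and the stop at 0.28 is hard. Starts within 0.04 of off.
- talk_key_top (a point): Centre of the top of the talk key: round, diameter 28, the leftmost of four keys in a row along the panel's front (talk, square view key, gate, square lamp key; centres 42, 48, 48 apart; tops 9 above the panel). z is square to the panel, x and y as the console's.
- talk_key (a joint): Travel of the talk key, m: 0 out, 0.005 fully in, along its own -z. Stiff, without a return spring: it takes 2.5 N and stays where it is pushed; fully in, against a hard stop, its top is 4 mm above the panel. Starts within 0.0006 of out.
- gate_key_top (a point): Centre of the top of the gate key: a bar 46 wide (y) x 24 deep (x), third from the left, top 9 above the panel. z is square to the panel.
- gate_key (a joint): Travel of the gate key, m: 0 up, 0.005 fully down against a hard stop. A spring brings it back up: 1.5 N to start, 4 N fully down. The street gate opens only while it is held down.
- view_key (a joint): Travel of the small square key (19 x 19) between talk and gate keys, m: 0 up, 0.005 down. Not to be pressed.
- lamp_key (a joint): Travel of the small square key (19 x 19) at the right end of the row, m: 0 up, 0.005 down. Not to be pressed.
- handset: Loose white cordless handset, 180 x 46 x 38 high, long along the console's x, lying in the cradle on the console's left. Origin: centre of its underside, 20 above the shelf. Leave it.
- sports_car: Loose red die-cast sports car, 124 long (x, front to -x) x 55 wide x 37 high. Origin under its centre, z up. Leave it.
- tow_truck: Loose blue plastic tow truck, 150 long (x, front to -x) x 64 wide x 75 high. Origin under its centre. Leave it.
- school_bus: Loose yellow plastic school bus, 162 long (x, front to -x) x 60 wide x 66 high. Origin under its centre. Leave it.
- tin: Loose grey aluminium tin with screw-top lid, diameter 73, 76 high. Origin under its centre. Leave it.
- gel_bottle: Loose clear plastic gel bottle, diameter 52, 150 high. Origin under its centre. Leave it.

How it is judged:
By the outcome, as a careful person would: the job done as asked, in the order asked, and still so for the second after the job is handed in, while the arm keeps its last pose, push and grip.
It also fails if it takes over 38 s, if anything falls off the work surface, if the arm or the gripper's body presses on something with over 40 N, if the wrist force passes 120 N, or if a joint passes its speed limit or range.

ROBOT

A 6-joint arm with a two-finger parallel gripper is mounted at the origin on the work surface. World frame = base frame: x ahead of the robot, y to its left, z up, the work surface at z = 0. Lengths are in m, angles in rad, forces in N, time in s.
With the tool pointing down it reaches from about 0.3 to 0.875 m from the base axis. Payload 6.4 kg.
Tool frame: the origin (TCP) lies midway between the tips of the shut fingers; the grasp point (between the pads) lies 19 mm behind it (ctrl.tcp_to_grasp is the distance from the TCP to the grasp point, in m); z points along the fingers, y is the direction in which the jaws open and shut (so a half turn about z gives the same grasp; the last joint's range is limited). The gripper opens to 85 mm and grips with 20 to 120 N. Pads are 22 mm wide; open, the fingers measure 114 mm over their backs; the gripper's body (76 mm by 85 mm) begins 54 mm behind the grasp point. The pads swing forward as they close: fully open they stand 13 mm farther back than shut.
Start: joints at [1.04, 0.181, 1.607, -0, 1.354, -0.206], TCP at [0.183, 0.545, 0.231] pointing down, gripper open.
Joint ranges: [-2.99, 2.99], [-0.89, 2.07], [0.3, 2.58], [-1.14, 4.28], [0, 2.63], [-3.12, 3.12]. Speed limits (rad/s): [2.57, 2.57, 3.01, 3.14, 3.14, 3.14].

INTERFACE

Orientations are given as a unit quaternion [w, x, y, z].
In Python, from bench import monitor, imaging, order, spotter, ctrl gives the robot as it stands.
- The arm moves only by the shell command python3 -m pendant 'ROWS'. ROWS is JSON, a list that holds one entry, the list of rows, each a list of 5 numbers: the shift along the world's x, y, z in mm, then the turn about the world's z in degrees, then the finger opening in mm, from 0 to 85.4. A call has 1 to 8 rows; each row shifts and turns the commanded pose from where the row before left it; what a row does not reach is not made up. A row lasts 1/8 s, in which the tool goes at most 62.5 mm and 10.7 degrees, less where a joint would pass 70% of its speed; a pose out of reach is approached as far as the arm can. A call with a gripper value outside its range is refused whole. The fingers move at their own pace and stop on an object; the grip force is fixed at half the most. Time passes only in rows, so rows that do not move let the fingers close. It gives the time, the measured TCP pose, the force and the opening at its end, in the units of the state.
- monitor.get_obs(): the state, without advancing time (a new reading comes with each control period).
- imaging.camera(name): name is "scene" or "top"; returns a dict with "img" (420x560x3 uint8, red, green, blue), "vfov" (degrees; the focal length in pixels is half the picture's height over the tangent of half this angle, whatever the lens; pixels are square), "cx", "cy" (the principal point, pixels), "origin" and "orientation" of the camera in the world. Camera axes: x right, y down, z forward; pixel columns grow to the right and rows downward; lengths in m; the calibration is good to about 2 mm. A picture is of the moment at which its call begins. There is no depth.
- order.hand_in(): hands the job in, once; it reports no verdict.
Trained networks look in the newest picture that a camera, given by its name, has taken for a name from the list of things; names that differ only in an ending like _2 or _b are one class to them, and where a whole thing is asked for, a point or a joint stands for the part that bears it (a point fixed in the world has none). Each returns a list of dicts, best first, with "confidence" (0 to 1); they miss things now and then, are a little off and sometimes report something else, mostly with a low value. They report only what shows in the picture. A call takes as long as a camera call.
- spotter.recognise(camera, thing): "at" ([x, y, z] in m, in the coordinates of the camera as it stood for that picture, good to about 4 mm: the middle of the surface that is visible of it).
- spotter.tip_of(camera, thing): "at" ([x, y, z] in m, in the coordinates of the camera as it stood for that picture, good to about 4 mm: a listed point, or the origin of a listed thing).
The state is a dict: "time_s": time; "q": joint angles; "dq": joint speeds; "joint_efforts": joint torques, N m; "eef_pos": TCP position; "eef_rot": TCP orientation; "wrist_force": force on the tool from outside, world axes, zero at the start; "torque": the same for the moment, N m; "opening": opening from 0.0 (shut) to 1.0 (fully open).
Only numpy, scipy, OpenCV 4.12 (cv2) and the standard library are available. Lean on these libraries where they do the work, as an engineer would, in place of code of your own. Each camera call takes 0.05 s, during which the arm holds its last target. There are 200 camera calls.

## Working session

There is one attempt and no reset: what is moved stays moved. The work goes in short steps, Python scripts to look and compute and a shell command to move; the robot and the scene stay as the last step left them, time stands still between calls to the robot, and variables do not carry over. Pictures are saved under pics/ and viewed, about 8 in all and at most 12, crops included, and the job is handed in when it is done.

```bash
mkdir -p pics; ls; cat > h.py <<'E'
import numpy as np, cv2
from bench import monitor, imaging, order, spotter, ctrl
from scipy.spatial.transform import Rotation as R
def rot(q): return R.from_quat([q[1],q[2],q[3],q[0]]).as_matrix()
def cam(n,save=None):
    c=imaging.camera(n)
    if save: cv2.imwrite('pics/'+save,c['img'][:,:,::-1])
    return c
def w(c,p): return rot(c['orientation'])@np.array(p)+np.array(c['origin'])
def px(c,P):
    f=c['img'].shape[0]/2/np.tan(np.radians(c['vfov'])/2)
    p=rot(c['orientation']).T@(np.array(P)-np.array(c['origin']))
    return np.array([c['cx']+f*p[0]/p[2],c['cy']+f*p[1]/p[2]])
def ray(c,u,v,z):
    f=c['img'].shape[0]/2/np.tan(np.radians(c['vfov'])/2)
    d=rot(c['orientation'])@np.array([(u-c['cx'])/f,(v-c['cy'])/f,1]); o=np.array(c['origin'])
    return o+d*(z-o[2])/d[2]
E
python3 - <<'E'
from h import *
np.set_printoptions(precision=4,suppress=True)
for n in ['scene','top']:
    c=cam(n,n+'1.png'); print(n,c['vfov'],c['cx'],c['cy'],c['origin'],c['orientation'])
    for t in ['console','rocker_on_half','talk_key_top','gate_key_top','handset','tin','gel_bottle','sports_car','tow_truck','school_bus']:
        for r in spotter.tip_of(n,t)[:2]: print(t,round(r['confidence'],2),w(c,r['at']))
    for t in ['view_key','lamp_key','rocker']:
        for r in spotter.recognise(n,t)[:2]: print('rec',t,round(r['confidence'],2),w(c,r['at']))
s=monitor.get_obs(); print(s['time_s'],s['eef_pos'],s['eef_rot'],s['opening'],s['wrist_force'])
E
```

```text
pics
scene 42.18551425864278 271.31998103509267 205.91523880282125 [1.0281 0.8383 1.1548] [-0.0891  0.252   0.916  -0.2991]
console 0.55 [0.5688 0.0422 0.0027]
rocker_on_half 0.4 [ 0.6469 -0.0506  0.068 ]
talk_key_top 0.54 [0.5157 0.0602 0.0507]
talk_key_top 0.38 [ 0.7739 -0.041   0.0011]
gate_key_top 0.48 [ 0.5321 -0.024   0.0453]
handset 0.6 [0.5518 0.1388 0.0196]
tin 0.58 [ 0.7749 -0.0389  0.0028]
gel_bottle 0.88 [0.382  0.5223 0.0044]
sports_car 0.84 [0.4833 0.276  0.0027]
school_bus 0.55 [ 0.7235  0.1363 -0.0004]
rec lamp_key 0.48 [ 0.5451 -0.0683  0.0484]
rec rocker 0.48 [ 0.6364 -0.0478  0.0646]
top 42.669525763872926 283.5105334010357 209.0808004947838 [0.3224 0.1296 1.5515] [-0.0607  0.7065 -0.7027  0.0583]
console 0.77 [0.5688 0.043  0.0017]
rocker_on_half 0.63 [ 0.6502 -0.0474  0.0645]
talk_key_top 0.64 [0.5209 0.0705 0.047 ]
talk_key_top 0.5 [0.5695 0.0462 0.0015]
gate_key_top 0.46 [ 0.5348 -0.0196  0.0451]
handset 0.65 [0.5532 0.1449 0.0189]
tin 0.77 [ 0.7766 -0.0428  0.0011]
gel_bottle 0.96 [0.3872 0.5214 0.0032]
sports_car 0.76 [0.4883 0.2741 0.0012]
tow_truck 0.94 [ 0.6239 -0.1958  0.0003]
school_bus 0.69 [0.7278 0.1423 0.0002]
school_bus 0.6 [ 0.6497 -0.0474  0.0634]
rec lamp_key 0.38 [0.5201 0.0722 0.0466]
rec rocker 0.4 [0.3859 0.5134 0.1006]
1.4 [0.1835 0.545  0.2313] [0.     0.1617 0.9868 0.    ] 0.9993700147358018 [-0.5048 -0.3193  0.5384]
```

View pics/scene1.png

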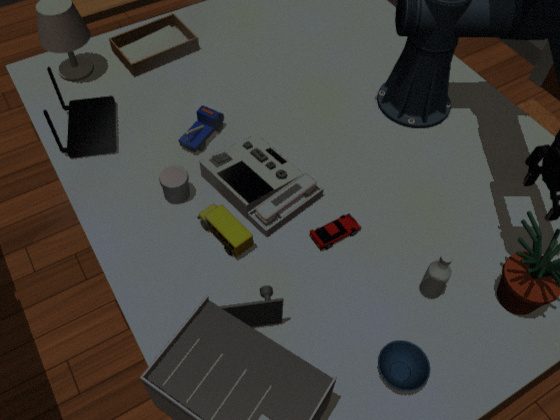

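View pics/top1.png

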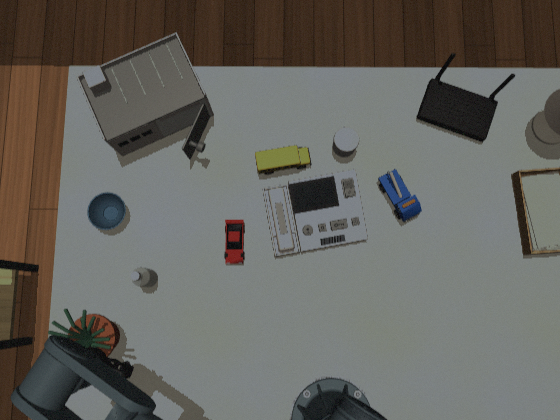

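The console sits at top (265–367, 168–257) and scene (200–323, 135–235). In the top view the key row runs from talk (307,230) to lamp (355,222), with the rocker at (349,188). I'll enlarge both to get finer pixel positions.

```bash
python3 - <<'E'
import cv2
for n,(x,y,ww,hh),k in [('top',(258,162,116,98),6),('scene',(195,130,132,108),6)]:
    i=cv2.imread(f'pics/{n}1.png')[y:y+hh,x:x+ww]
    i=cv2.convertScaleAbs(cv2.resize(i,None,fx=k,fy=k,interpolation=cv2.INTER_CUBIC),alpha=1.6)
    for t in range(0,ww,10): cv2.putText(i,str(x+t),(t*k,8),0,.3,(0,255,255)); cv2.line(i,(t*k,10),(t*k,16),(0,255,255))
    for t in range(0,hh,10): cv2.putText(i,str(y+t),(0,t*k+4),0,.3,(0,255,255)); cv2.line(i,(20,t*k),(26,t*k),(0,255,255))
    cv2.imwrite(f'pics/{n}1c.png',i[:600,:800])
E
```

```text
(no output)
```

View pics/top1c.png

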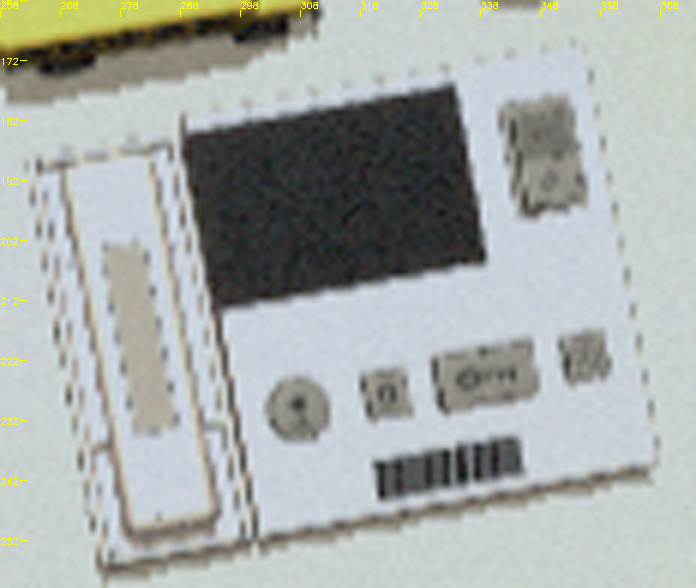

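View pics/scene1c.png

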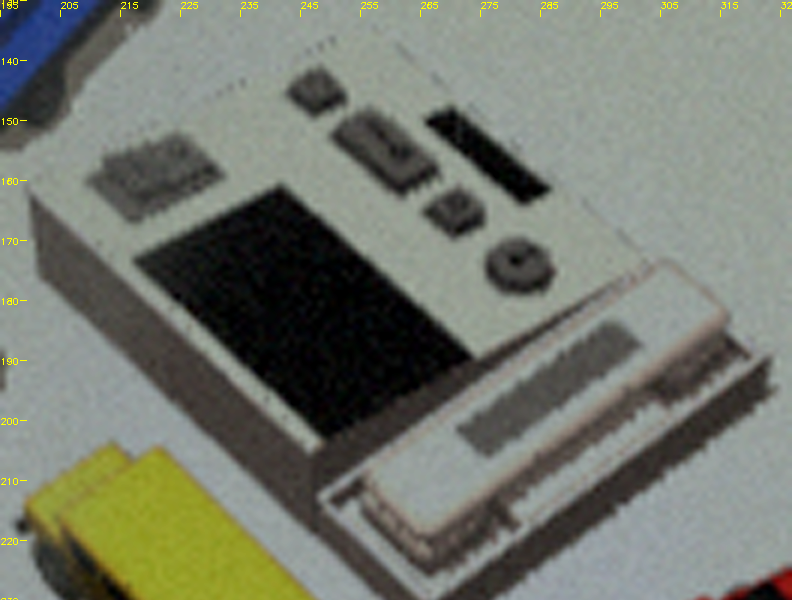

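Top view key centres: talk (307.8,229.8), view (322.5,227.7), gate (339.2,224.7), lamp (355.5,221.5), rocker rear half (348,183) and front half (349.7,192). Scene view: talk (281.5,173.7), view (271,164.7), gate (259.7,154.5), lamp (247.8,145). The handset lies in its cradle and everything is clear above the keys.

```bash
cat > fit.py <<'E'
from h import *
from scipy.optimize import least_squares
np.set_printoptions(precision=4,suppress=True)
a=np.arctan2(36,200)
T,S=cam('top'),cam('scene')
def pan(x,y,h=0): return np.array([x-h*np.sin(a),y,27+(x+100)*np.tan(a)+h*np.cos(a)])/1e3
def wp(p,v): return np.array([p[0],p[1],0])+R.from_euler('z',p[2]).as_matrix()@v
def pts(p):
    xk,yt,xr,yr=p[3:7]
    k=[pan(xk,yt-d,9) for d in (0,42,90,138)]
    return k+[pan(xr,yr,9)]+[pan(-100,59),pan(-100,-135),pan(100,-135),pan(100,59)]
# rocker: pivot = middle seam of V
top=[(307.8,229.8),(322.5,227.7),(339.2,224.7),(355.5,221.5),(349,187.8),(301,252.5),(366.8,239.5),(356,169.8),(288.8,181.7)]
sc=[(281.5,173.7),(271,164.7),(259.7,154.5),(247.8,145),(220.5,159.0),None,(255,136),(200,161.3),(248.3,204.2)]
def res(p,full=False):
    r=[]
    for c,L,o in((T,top,p[7:9]),(S,sc,p[9:11])):
        for v,m in zip(pts(p),L):
            r.append((px(c,wp(p,v))+o-m) if m is not None else np.zeros(2))
    return np.array(r) if full else np.r_[np.ravel(r),p[7:11]*2]
f=least_squares(res,[.569,.043,.2,-60,42,50,-100,0,0,0,0],loss='soft_l1',x_scale=[.01,.01,.1,10,10,10,10,1,1,1,1])
p=f.x; print(p); print(res(p,True).round(1).tolist())
for n,v in zip(['talk','view','gate','lamp','pivot'],pts(p)): print(n,wp(p,v))
b=a+np.radians(16)
print('on half',wp(p,pan(p[5],p[6],9)+.015*np.array([np.cos(b),0,np.sin(b)])))
E
python3 fit.py
```

```text
[   0.5664    0.0464    0.1908  -42.2819   30.0228   53.8848 -105.8623
    0.2677   -0.0639    0.1446    0.3324]
[[-0.1, 0.6], [-0.2, -0.1], [-0.2, -0.2], [0.1, -0.1], [-0.4, -0.2], [0.2, -0.1], [1.3, 0.4], [-0.8, -0.2], [-0.6, 0.2], [0.1, -0.0], [0.0, -0.1], [-0.5, 0.0], [-0.0, -0.3], [0.1, -0.7], [0.0, 0.0], [1.8, -1.5], [-0.4, -0.1], [-1.2, 1.2]]
talk [0.5176 0.0676 0.0462]
view [0.5256 0.0264 0.0462]
gate [ 0.5347 -0.0208  0.0462]
lamp [ 0.5438 -0.0679  0.0462]
pivot [ 0.6378 -0.0476  0.0636]
on half [ 0.651  -0.045   0.0702]
```

```bash
python3 -m pendant '[[[29,-37,0,7,0],[29,-37,0,7,0],[29,-37,0,7,0],[29,-37,0,9,0],[29,-37,0,0,0],[29,-37,0,0,0],[29,-37,0,0,0],[29,-37,0,0,0]]]'; python3 -m pendant '[[[29,-37,0,0,0],[29,-37,0,0,0],[29,-37,0,0,0],[29,-37,0,0,0],[29,-37,0,0,0],[29,-37,0,0,0],[29,-37,0,0,0],[29,-37,0,0,0]]]'; python3 -m pendant '[[[0,0,-30,0,0],[0,0,-30,0,0],[0,0,-30,0,0],[0,0,0,0,0],[0,0,0,0,0]]]'; python3 - <<'E'
from h import *
for n in ['scene','top']:cam(n,n+'2.png')
a=cv2.imread('pics/scene2.png')[90:250,170:370];b=cv2.imread('pics/top2.png')[120:280,235:435]
cv2.imwrite('pics/c2.png',cv2.convertScaleAbs(cv2.resize(np.hstack([a,b]),None,fx=2,fy=2,interpolation=cv2.INTER_CUBIC),alpha=1.5))
E
```

```text
time_s: 2.5
eef_pos: [0.4164, 0.2477, 0.2316]
eef_rot: [0.0, -0.099, 0.995, 0.0]
wrist_force: [0.8, 0.3, -0.5]
opening: -0.001
time_s: 3.5
eef_pos: [0.6483, -0.0484, 0.2313]
eef_rot: [0.0, -0.099, 0.995, 0.0]
wrist_force: [0.4, 0.7, 0.7]
opening: -0.0
time_s: 4.12
eef_pos: [0.6482, -0.0472, 0.1426]
eef_rot: [0.001, -0.099, 0.995, -0.0]
wrist_force: [-0.7, -1.1, 0.4]
opening: 0.003
```

View pics/c2.png

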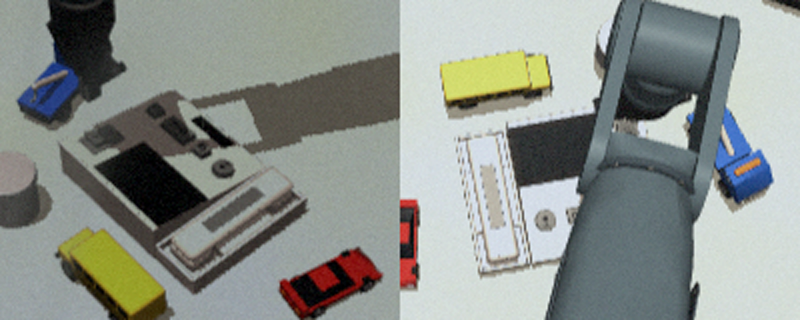

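Nothing is disturbed: the fingers hover over the rocker (scene crop ~ (85,60)) and the toys are in place. I'll descend now.

```bash
python3 -m pendant '[[[-3,1,-20,0,0],[0,0,-20,0,0],[0,0,-15,0,0],[0,0,-7,0,0],[0,0,0,0,0],[0,0,0,0,0]]]'; for i in 1; do python3 -m pendant '[[[0,0,-2,0,0],[0,0,0,0,0],[0,0,0,0,0]]]'; done;  python3 -m pendant '[[[0,0,-2,0,0],[0,0,0,0,0],[0,0,0,0,0]]]';  python3 -m pendant '[[[0,0,-2,0,0],[0,0,0,0,0],[0,0,0,0,0]]]'
```

```text
time_s: 4.97
eef_pos: [0.6451, -0.0462, 0.0799]
eef_rot: [0.001, -0.099, 0.995, -0.0]
wrist_force: [0.7, -0.4, -0.1]
opening: 0.001
time_s: 5.35
eef_pos: [0.6446, -0.0461, 0.0775]
eef_rot: [0.0, -0.099, 0.995, -0.0]
wrist_force: [-0.3, 0.1, 0.0]
opening: 0.001
time_s: 5.72
eef_pos: [0.6444, -0.046, 0.0752]
eef_rot: [-0.0, -0.099, 0.995, 0.0]
wrist_force: [0.6, -0.3, 0.1]
opening: -0.002
time_s: 6.1
eef_pos: [0.6444, -0.046, 0.0732]
eef_rot: [-0.0, -0.099, 0.995, 0.0]
wrist_force: [-0.7, -0.4, 0.2]
opening: -0.002
```

```bash
python3 -m pendant '[[[0,0,-1,0,0],[0,0,0,0,0],[0,0,0,0,0]]]'; python3 -m pendant '[[[0,0,-1,0,0],[0,0,0,0,0],[0,0,0,0,0]]]';  python3 -m pendant '[[[0,0,-1,0,0],[0,0,0,0,0],[0,0,0,0,0]]]';  python3 -m pendant '[[[0,0,-1,0,0],[0,0,0,0,0],[0,0,0,0,0]]]'
```

```text
time_s: 6.48
eef_pos: [0.6445, -0.0461, 0.0723]
eef_rot: [-0.0, -0.099, 0.995, -0.0]
wrist_force: [-0.1, 0.3, -0.9]
opening: -0.001
time_s: 6.85
eef_pos: [0.6445, -0.046, 0.0713]
eef_rot: [-0.0, -0.099, 0.995, 0.0]
wrist_force: [0.1, 0.5, 1.1]
opening: -0.002
time_s: 7.22
eef_pos: [0.6448, -0.0461, 0.0706]
eef_rot: [0.0, -0.099, 0.995, -0.0]
wrist_force: [0.6, 0.2, 1.1]
opening: 0.001
time_s: 7.6
eef_pos: [0.6448, -0.0461, 0.0696]
eef_rot: [0.0, -0.099, 0.995, -0.0]
wrist_force: [1.4, 0.8, 3.7]
opening: 0.0
```

```bash
for x in 1; do python3 -m pendant '[[[0,0,-1,0,0],[0,0,0,0,0],[0,0,0,0,0]]]'; python3 -m pendant '[[[0,0,-1,0,0],[0,0,0,0,0],[0,0,0,0,0]]]';  python3 -m pendant '[[[0,0,-1,0,0],[0,0,0,0,0],[0,0,0,0,0]]]'; done | grep -E 'pos|force'
```

```text
eef_pos: [0.6446, -0.0462, 0.0684]
wrist_force: [2.2, -0.1, 4.0]
eef_pos: [0.6445, -0.0461, 0.0673]
wrist_force: [1.5, -0.2, 4.3]
eef_pos: [0.6445, -0.046, 0.0663]
wrist_force: [2.4, 0.4, 4.0]
```

```bash
for x in 1; do python3 -m pendant '[[[0,0,-0.5,0,0],[0,0,0,0,0],[0,0,0,0,0]]]'; python3 -m pendant '[[[0,0,-0.5,0,0],[0,0,0,0,0],[0,0,0,0,0]]]';  python3 -m pendant '[[[0,0,-0.5,0,0],[0,0,0,0,0],[0,0,0,0,0]]]'; done | grep -E 'pos|force'
```

```text
eef_pos: [0.6446, -0.046, 0.0659]
wrist_force: [3.2, -0.0, 5.1]
eef_pos: [0.6447, -0.046, 0.0655]
wrist_force: [2.8, -0.1, 5.2]
eef_pos: [0.6448, -0.0461, 0.0654]
wrist_force: [2.0, -0.1, 7.3]
```

```bash
for x in 1; do python3 -m pendant '[[[0,0,-0.5,0,0],[0,0,0,0,0],[0,0,0,0,0]]]'; python3 -m pendant '[[[0,0,-0.5,0,0],[0,0,0,0,0],[0,0,0,0,0]]]'; done | grep -E 'pos|force'
```

```text
eef_pos: [0.6449, -0.046, 0.0653]
wrist_force: [0.1, 1.5, 10.3]
eef_pos: [0.6449, -0.0461, 0.0653]
wrist_force: [-1.5, 2.4, 12.9]
```

Hard stop: force climbs with no more travel. I'll lift and move over to the talk key.

```bash
python3 -m pendant '[[[0,0,8,0,0],[0,0,20,0,0],[0,0,20,0,0],[-33,28,0,0,0],[-33,28,0,0,0],[-33,28,0,0,0],[-33,28,0,0,0],[0,0,0,0,0]]]'; python3 -m pendant '[[[0,0,-20,0,0],[0,0,-20,0,0],[0,0,-10,0,0],[0,0,0,0,0],[0,0,0,0,0]]]';python3 - <<'E'
from h import *
for n in ['scene','top']:cam(n,n+'3.png')
a=cv2.imread('pics/scene3.png')[125:225,190:320];b=cv2.imread('pics/top3.png')[160:260,255:385]
cv2.imwrite('pics/c3.png',cv2.convertScaleAbs(cv2.resize(np.hstack([a,b]),None,fx=3,fy=3,interpolation=cv2.INTER_CUBIC),alpha=1.5))
E
```

```text
time_s: 11.6
eef_pos: [0.5104, 0.0677, 0.1125]
eef_rot: [-0.0, -0.101, 0.995, 0.0]
wrist_force: [0.3, -0.2, 0.7]
opening: 0.001
time_s: 12.22
eef_pos: [0.5133, 0.0657, 0.0626]
eef_rot: [0.001, -0.099, 0.995, -0.0]
wrist_force: [-0.4, 0.2, 0.5]
opening: 0.0
```

View pics/c3.png

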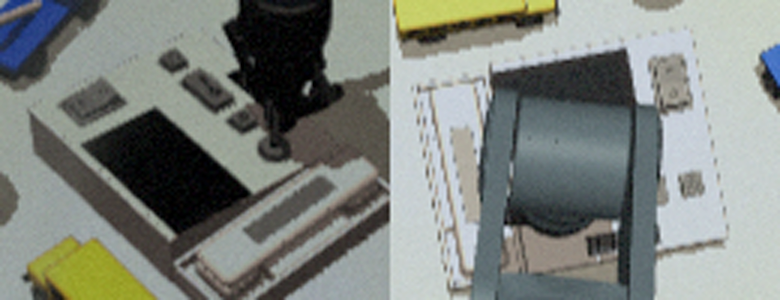

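The rocker now reads flipped: in the scene crop its rear half at (80,105) is flat and its front half is up. The finger is directly over the talk key (270,140 in the crop). Pressing.

```bash
(python3 -m pendant '[[[0,1,-8,0,0],[0,0,-2,0,0],[0,0,0,0,0],[0,0,0,0,0]]]'; for_=1; python3 -m pendant '[[[0,0,-2,0,0],[0,0,0,0,0],[0,0,0,0,0]]]'; python3 -m pendant '[[[0,0,-2,0,0],[0,0,0,0,0],[0,0,0,0,0]]]'; python3 -m pendant '[[[0,0,-1,0,0],[0,0,0,0,0],[0,0,0,0,0]]]';python3 -m pendant '[[[0,0,-1,0,0],[0,0,0,0,0],[0,0,0,0,0]]]') | grep -E 'pos|force'
```

```text
eef_pos: [0.5125, 0.067, 0.0518]
wrist_force: [-0.3, -0.1, -0.7]
eef_pos: [0.5125, 0.067, 0.0498]
wrist_force: [0.5, 0.2, 1.0]
eef_pos: [0.5125, 0.067, 0.0478]
wrist_force: [0.4, -0.2, -0.0]
eef_pos: [0.5124, 0.067, 0.0468]
wrist_force: [-0.4, 0.1, -0.3]
eef_pos: [0.5126, 0.0669, 0.0459]
wrist_force: [-0.1, 0.6, 1.5]
```

```bash
(python3 -m pendant '[[[0,0,-1,0,0],[0,0,0,0,0],[0,0,0,0,0]]]';python3 -m pendant '[[[0,0,-1,0,0],[0,0,0,0,0],[0,0,0,0,0]]]';python3 -m pendant '[[[0,0,-1,0,0],[0,0,0,0,0],[0,0,0,0,0]]]'; python3 -m pendant '[[[0,0,-1,0,0],[0,0,0,0,0],[0,0,0,0,0]]]') | grep -E 'pos|force'
```

```text
eef_pos: [0.5128, 0.067, 0.0449]
wrist_force: [0.4, 0.1, 2.0]
eef_pos: [0.5126, 0.0669, 0.0438]
wrist_force: [2.4, 0.5, 2.2]
eef_pos: [0.5124, 0.0669, 0.0427]
wrist_force: [1.7, -0.9, 1.7]
eef_pos: [0.5124, 0.0669, 0.0417]
wrist_force: [0.3, 0.3, 2.4]
```

```bash
(python3 -m pendant '[[[0,0,-0.7,0,0],[0,0,0,0,0],[0,0,0,0,0]]]';python3 -m pendant '[[[0,0,-0.7,0,0],[0,0,0,0,0],[0,0,0,0,0]]]';python3 -m pendant '[[[0,0,-0.7,0,0],[0,0,0,0,0],[0,0,0,0,0]]]') | grep -E 'pos|force'
```

```text
eef_pos: [0.5125, 0.067, 0.0412]
wrist_force: [0.2, -0.8, 5.0]
eef_pos: [0.5126, 0.0669, 0.041]
wrist_force: [-1.1, -0.4, 9.7]
eef_pos: [0.5127, 0.067, 0.0408]
wrist_force: [-4.4, 1.0, 14.1]
```

Hard stop after about 5 mm of travel. On to the gate key.

```bash
(python3 -m pendant '[[[0,0,6,0,0],[0,0,20,0,0],[5,-29,4,0,0],[6,-30,0,0,0],[6,-30,0,0,0],[0,0,-8,0,0],[0,0,-8,0,0],[0,0,0,0,0]]]';python3 -m pendant '[[[0,0,-4,0,0],[0,0,0,0,0],[0,0,0,0,0]]]')|grep -E 'time|pos|force';python3 - <<'E'
from h import *
for n in ['scene','top']:cam(n,n+'4.png')
a=cv2.imread('pics/scene4.png')[125:225,190:320];b=cv2.imread('pics/top4.png')[160:260,255:385]
cv2.imwrite('pics/c4.png',cv2.convertScaleAbs(cv2.resize(np.hstack([a,b]),None,fx=3,fy=3,interpolation=cv2.INTER_CUBIC),alpha=1.5))
E
```

```text
time_s: 17.95
eef_pos: [0.528, -0.0208, 0.0523]
wrist_force: [-0.6, 0.5, 0.6]
time_s: 18.32
eef_pos: [0.5296, -0.0218, 0.0498]
wrist_force: [0.2, 0.3, -0.1]
```

View pics/c4.png

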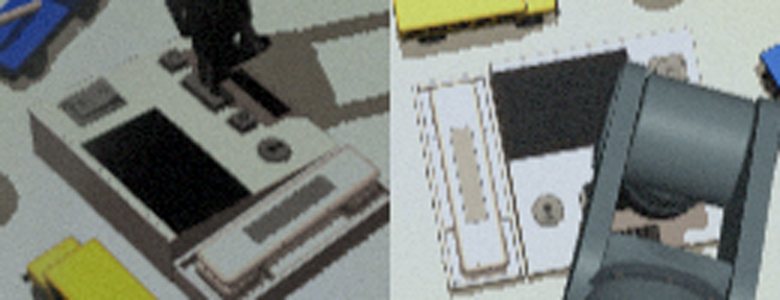

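The talk key at (275,150) in the scene crop now sits low with thin sides. The fingers stand over the gate key (~(210,90)), clear of both small keys.

```bash
(python3 -m pendant '[[[0,0,-3,0,0],[0,0,0,0,0],[0,0,0,0,0]]]';python3 -m pendant '[[[0,0,-2,0,0],[0,0,0,0,0],[0,0,0,0,0]]]';python3 -m pendant '[[[0,0,-2,0,0],[0,0,0,0,0],[0,0,0,0,0]]]';python3 -m pendant '[[[0,0,-1,0,0],[0,0,0,0,0],[0,0,0,0,0]]]';python3 -m pendant '[[[0,0,-1,0,0],[0,0,0,0,0],[0,0,0,0,0]]]')|grep -E 'time|pos|force'
```

```text
time_s: 18.8
eef_pos: [0.5294, -0.0221, 0.0466]
wrist_force: [0.0, 0.3, -0.0]
time_s: 19.18
eef_pos: [0.5297, -0.022, 0.0449]
wrist_force: [1.3, 0.6, 2.0]
time_s: 19.55
eef_pos: [0.5299, -0.0221, 0.0429]
wrist_force: [1.0, 1.7, 3.3]
time_s: 19.92
eef_pos: [0.5298, -0.0221, 0.0419]
wrist_force: [1.4, 0.3, 3.3]
time_s: 20.3
eef_pos: [0.5299, -0.0222, 0.0412]
wrist_force: [1.0, 1.3, 7.2]
```

```bash
(python3 -m pendant '[[[0,0,-0.7,0,0],[0,0,0,0,0],[0,0,0,0,0]]]';python3 -m pendant '[[[0,0,-0.7,0,0],[0,0,0,0,0],[0,0,0,0,0],[0,0,0,0,0]]]')|grep -E 'time|pos|force'; python3 - <<'E'
from h import *
for n in ['scene','top']:
    c=cam(n,n+'5.png')
    for t in ['handset','sports_car','tow_truck','school_bus','tin','gel_bottle']:
        for r in spotter.tip_of(n,t)[:1]: print(n,t,round(r['confidence'],2),w(c,r['at']).round(3))
a=cv2.imread('pics/scene5.png')[125:225,190:320];b=cv2.imread('pics/top5.png')[160:260,255:385]
cv2.imwrite('pics/c5.png',cv2.convertScaleAbs(cv2.resize(np.hstack([a,b]),None,fx=3,fy=3,interpolation=cv2.INTER_CUBIC),alpha=1.5))
E
```

```text
time_s: 20.68
eef_pos: [0.53, -0.0221, 0.041]
wrist_force: [-1.3, 2.1, 13.1]
time_s: 21.18
eef_pos: [0.5301, -0.0222, 0.0409]
wrist_force: [-3.4, 2.3, 17.5]
scene handset 0.71 [0.547 0.139 0.016]
scene sports_car 0.89 [0.483 0.275 0.002]
scene tow_truck 0.83 [ 0.624 -0.199 -0.   ]
scene school_bus 0.72 [0.722 0.139 0.002]
scene gel_bottle 0.6 [ 0.378  0.522 -0.   ]
top handset 0.92 [0.555 0.145 0.018]
top sports_car 0.85 [0.487 0.277 0.001]
top tow_truck 0.89 [ 0.621 -0.195  0.003]
top school_bus 0.86 [0.727 0.141 0.001]
top tin 0.93 [ 0.779 -0.045  0.004]
top gel_bottle 0.95 [0.384 0.521 0.001]
```

View pics/c5.png

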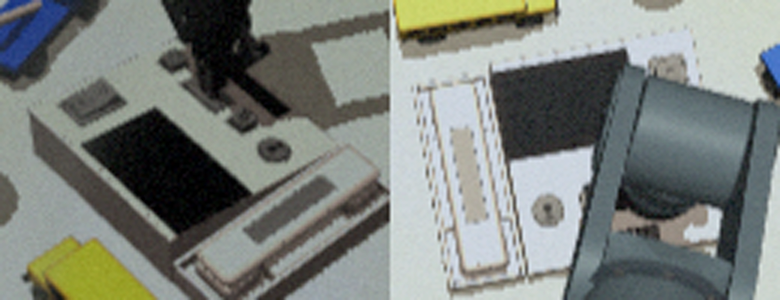

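The gate key is flush-low under the fingers at about (205,95) in the crop, the view and lamp keys still stand proud, and nothing else has moved. I'm handing in while holding.

```bash
python3 -c "
from bench import order,monitor
s=monitor.get_obs();print(s['time_s'],s['wrist_force'],s['eef_pos']);print(order.hand_in())"
```

```text
21.875 [-3.66891553  1.53418132 17.64362876] [ 0.53005413 -0.02213346  0.04087723]
the job is handed in; nothing more can be done
None
```

I switched the rocker on, pressed the talk key in, and pressed the gate key down. I handed the job in at 21.9 s with the fingers still holding the gate key.

- **Rocker:** I pushed it to its hard stop, where the force rose to about 13 N with no more movement. In the pictures its rear half then lies flat and its front half stands up.
- **Talk key:** it travelled about 5 mm to its hard stop, peaking at about 14 N. The picture taken after I lifted off shows it staying in.
- **Gate key:** it is against its stop after about 5 mm and was held with about 17.6 N at hand-in.
- **Everything else:** the view and lamp keys still look raised. The handset, the three toys, the tin and the gel bottle measure within detector noise of where they started, though the scene camera missed the tin in the last check and only the top camera confirmed it.

No check failed. The push on the rocker took about 4 N where I expected 2 to 2.5 N, but it still reached its stop.

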